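Index the specimen carrier and the magnifier, and hold the lock pin home

TASK

On the inspection stand, first slide the specimen carrier along its rail until it clicks into the station that has the lamp directly behind it. Then pull up the black lock knob on the magnifier's sleeve, slide the sleeve along the bar to the next hole on the lamp's side so that the lens is over the specimen, and push the pin fully home into that hole. Finish with the gripper still on the knob, pressing the pin fully home (it springs back up if let go), with the carrier still in its station and the loose things around left where they are.

Things in the scene. Friction and masses are not known exactly. Their poses are not given: they have to be found in the camera images.
- stand: fixed inspection stand, turned up to 0.3 rad. Origin on the table top under the middle of the bar; its x points away from the robot side, its y runs along bar and rail, z up. Grey base plate 170 x 420 mm, 12 mm thick, from stand x -125 to +45 mm; two posts 30 x 44 mm at stand y +-175 mm carry the bar
- bar_mid (a point): mouth of the middle lock hole, in the top face of the square aluminium bar (30 x 30 mm, 380 long), at stand x 0, y 0, height 150 mm. Three lock holes in the bar's top: at stand y = -80, 0 and +80 mm
- rail_mid (a point): middle of the carrier rail's top face: 40 mm wide, parallel to the bar, at stand x = -72 mm, y 0, height 30 mm. Its stations are detent notches (dark cross lines on the rail) at stand y = -80 and +80 mm, level with the outer lock holes
- lamp: small fixed lamp: grey cylindrical head 34 mm diameter, axis at height 122 mm, on a thin stalk on a 50 mm square foot; 140 mm tall. It stands behind the bar at stand x about +105 mm and at stand y either -80 or +80 mm, exactly behind the working station. Origin: centre of the foot's underside; axes parallel to the stand's
- brush_block: fixed wooden block 50 x 70 x 50 mm with three upright brushes, 139 mm tall in all, behind the station that is not used. Origin: centre of its underside
- carrier (a joint): carrier position along the rail, m, positive toward stand +y; 0 = middle; starts between about -0.025 and 0.025; stations at -0.08 and +0.08, end stops at -0.10 and 0.10. Sliding takes about 2 N; at a station a spring ball drops into the notch and centres the carrier when within about 3 mm; moving it out again takes about 5 N
- carrier_centre (a point): middle of the carrier's top, a 90 x 90 mm grey plate carrying a white board with a black cross, at stand x = -72 mm and height 46 mm
- carrier_post (a point): upright steel post on the carrier, 14 mm diameter, its top at height 100 mm, standing free on an arm on the robot's side of the carrier (stand x = -150 mm). This point is on its axis at height 80 mm. The carrier can be moved by it
- sleeve (a joint): position of the magnifier sleeve along the bar, m, positive toward stand +y; starts at 0 (pin in the middle hole); the other holes are at -0.08 and +0.08, end stops at -0.11 and 0.11. Sliding takes 2 to 3 N once the pin is out
- lens_centre (a point): centre of the magnifier ring, 60 mm outer diameter, 12 mm thick, at height 118 mm, held over the carrier rail (stand x = -72 mm) by the sleeve
- knob (a joint): height of the lock plunger above fully home, m. 0 = pin 14 mm deep in its hole; let go in a hole, the spring lifts it to about 0.004; clear of the bar above 0.014; top of travel 0.020. Takes about 8 N up to hold at the top, 2 N down to hold at 0. Lowered between holes it rests on the bar at 0.014. Round-ended 10 mm pin, 12 mm holes: within 3 mm it centres itself
- knob_grip (a point): centre of the round black lock knob on top of the sleeve, 26 mm diameter, 22 mm tall, axis vertical, over the bar (stand x = 0); this point is at height 191 mm with the pin fully home, and rises with knob. The sleeve's steel collar below it, 20 mm diameter, tops out at height 178 mm and the sleeve's flat top is at 164 mm
- spray_mid (a point): loose clear bottle, 44 mm diameter, 150 mm tall, standing; point half-way up. Bystander
- beaker_mid (a point): loose glass beaker, 64 mm across, 75 mm tall; point half-way up. Bystander
- beaker2_mid (a point): loose smaller glass beaker, 52 mm across, 60 mm tall; point half-way up. Bystander
- jar_mid (a point): loose amber jar, 60 mm diameter, 60 mm tall; point half-way up. Bystander
- weight_center (a point): loose brass weight, 40 mm diameter, 35 mm tall, behind the stand; its centre. Bystander
- spatula_grip (a point): loose spatula lying flat on the table, 170 mm long; point in its handle. Bystander
Not all that is in view belongs to the job. What is shaped like the lamp but blue, green or orange is not meant.

How it is judged:
By the outcome, as a careful person would: the job done as asked, in the order asked, and still so for the second after the job is handed in, while the arm keeps its last pose, push and grip.
It also fails if it takes over 48 s, if anything falls off the work surface, if the arm or the gripper's body presses on something with over 40 N, if the wrist force passes 120 N, or if a joint passes its speed limit or range.

ROBOT

A 6-joint arm with a two-finger parallel gripper is mounted at the origin on the work surface. World frame = base frame: x ahead of the robot, y to its left, z up, the work surface at z = 0. Lengths are in m, angles in rad, forces in N, time in s.
With the tool pointing down it reaches from about 0.275 to 0.825 m from the base axis. Payload 4.9 kg.
Tool frame: the origin (TCP) lies midway between the tips of the shut fingers; the grasp point (between the pads) lies 19 mm behind it; z points along the fingers, y is the line along which they close (so a half turn about z gives the same grasp; the last joint's range is limited). The gripper opens to 85 mm and grips with 20 to 120 N. Pads are 22 mm wide; open, the fingers measure 114 mm over their backs; the gripper's body (76 mm by 85 mm) begins 54 mm behind the grasp point. The pads swing forward as they close: fully open they stand 13 mm farther back than shut.
Start: joints at [1.215, 0.326, -0.193, 1.052, 0, 1.437], TCP at [0.121, 0.537, 0.231] pointing down, gripper open.
Joint ranges: [-2.65, 2.65], [-0.97, 1.79], [-1.3, 1.35], [-1.93, 2.1], [-1.47, 1.37], [-3.14, 3.14]. Speed limits (rad/s): [2.57, 2.57, 3.14, 3.14, 3.14, 3.14].

INTERFACE

Orientations are given as a unit quaternion [x, y, z, w].
In Python, from cell import get_obs, vision, workorder, spotter gives the robot as it stands.
- The arm moves only by the tool step_arm, never from a script. Its argument "targets" is a list of rows, each a list of 4 numbers: the shift along the tool's x, y, z in m, then the turn about the tool's z in degrees. A call has 1 to 20 rows; each row is the pose to reach, as a shift and turn from the pose commanded when the call began, along the tool's axes at that moment; what a row does not reach only later rows make up. A row lasts 1/10 s, in which the tool goes at most 50 mm and 8.59 degrees, less where a joint would pass 70% of its speed; a pose out of reach is approached as far as the arm can. A call with a gripper value outside its range is refused whole. "gripper" is the closure in counts, from 0 (fully open) to 255 (shut), set as the call begins (left out, the last holds). The fingers move at their own pace and stop on an object; "force" is the grip in N (left out, the last holds). Time passes only in rows, so rows that repeat a pose let the fingers close. It gives the time, the measured TCP pose, the force, the opening and the grip force at its end, in the units of the state.
- get_obs(): the state, without advancing time (a new reading comes with each control period).
- vision.grab_frame(name): name is "side" or "top" or "wrist"; returns a dict with "pixels" (480x640x3 uint8, red, green, blue), "vertical_fov" (degrees; the focal length in pixels is half the picture's height over the tangent of half this angle, whatever the lens; pixels are square), "cx", "cy" (the principal point, pixels), "R" (3x3) and "t" (3): a world point X has camera coordinates R X + t. Camera axes: x right, y down, z forward; pixel columns grow to the right and rows downward; lengths in m; the calibration is good to about 2 mm. The wrist camera is an equidistant fisheye: a pixel r from the principal point sees the ray r / f radians off the axis. A picture is of the moment at which its call begins. There is no depth.
- workorder.sign_off(): hands the job in; it is judged then, once.
Trained networks look in the newest picture that a camera, given by its name, has taken for a name from the list of things; names that differ only in an ending like _2 or _b are one class to them, and where a whole thing is asked for, a point or a joint stands for the part that bears it (a point fixed in the world has none). Each returns a list of dicts, best first, with "confidence" (0 to 1); they miss things now and then, are a little off and sometimes report something else, mostly with a low value. They report only what shows in the picture. A call takes as long as a camera call. They do not tell look-alikes from the thing itself.
- spotter.find_in(camera, query): "centre" ([x, y, z] in m, in the coordinates of the camera as it stood for that picture, good to about 4 mm: the middle of the surface that is visible of it).
The state is a dict: "clock": time; "qpos": joint angles; "qd": joint speeds; "tau": joint torques, N m; "tcp_pos": TCP position; "ee_rot": TCP orientation; "wrist_force": force on the tool from outside, world axes, zero at the start; "wrist_torque": the same for the moment, N m; "width": finger opening in m; "gripper_force": force on a finger pad.
Only numpy, scipy, OpenCV 4.12 (cv2) and the standard library are available. Lean on these libraries where they do the work, as an engineer would, in place of code of your own. Each camera call takes 0.05 s, during which the arm holds its last target. There are 200 camera calls.

## Working session

There is one attempt and no reset: what is moved stays moved. The work goes in short steps, Python scripts to look and compute and a tool call to move; the robot and the scene stay as the last step left them, time stands still between calls to the robot, and variables do not carry over. Pictures are saved under pics/ and viewed, at most 10 in all, crops included, and the job is handed in when it is done.

Besides the shell and the picture viewer there is one more tool, called after "Request:" in YAML: its name, and indented under it one key for each argument. step_arm: Moves the arm, as the interface text tells. Its arguments: {"type":"object","properties":{"targets":{"type":"array"},"gripper":{"type":"number"},"force":{"type":"number"}},"required":["targets"]}

```bash
mkdir -p pics; cat > h.py <<'E'
import numpy as np, cv2
from cell import get_obs, vision, workorder, spotter
def find(cam,q,f):
    r=spotter.find_in(cam,q)
    return [(round(d['confidence'],2),np.round(f['R'].T@(np.array(d['centre'])-f['t']),4)) for d in r[:3]]
def px(f,X):
    c=f['R']@np.array(X)+f['t']; fl=240/np.tan(np.radians(f['vertical_fov']/2))
    return np.round([f['cx']+fl*c[0]/c[2],f['cy']+fl*c[1]/c[2]],1)
E
python3 - <<'E'
from h import *
o=get_obs(); print({k:np.round(v,3) for k,v in o.items()})
for c in ['side','top']:
    f=vision.grab_frame(c); cv2.imwrite(f'pics/{c}0.png',f['pixels'][:,:,::-1])
    np.savez(f'{c}.npz',**f)
    print(c,np.round(f['t'],3))
    for q in ['lamp','brush_block','carrier_centre','carrier_post','lens_centre','knob_grip','stand','spray_mid','beaker_mid','jar_mid']: print(q,find(c,q,f))
E
```

```text
{'clock': np.float64(0.0), 'qpos': array([ 1.215,  0.327, -0.194,  1.052,  0.   ,  1.437]), 'qd': array([ 0.,  0.,  0., -0., -0., -0.]), 'tau': array([ 0.0000e+00, -4.4339e+01,  2.6244e+01,  1.5000e-02, -0.0000e+00,
        0.0000e+00]), 'tcp_pos': array([0.121, 0.536, 0.23 ]), 'ee_rot': array([ 0.111,  0.994, -0.001, -0.   ]), 'wrist_force': array([-0.824,  0.728,  0.051]), 'wrist_torque': array([0.027, 0.004, 0.017]), 'gripper_force': np.float64(0.0), 'width': np.float64(0.085)}
side [-0.431  0.337  1.096]
lamp [(0.7, array([0.7417, 0.1316, 0.1205])), (0.58, array([0.8151, 0.2267, 0.129 ])), (0.51, array([0.732 , 0.3513, 0.1238]))]
brush_block [(0.86, array([ 0.7518, -0.0173,  0.0368])), (0.47, array([0.638 , 0.0381, 0.1386]))]
carrier_centre [(0.73, array([0.5691, 0.0336, 0.0486])), (0.66, array([ 0.7525, -0.018 ,  0.0396]))]
carrier_post [(0.68, array([0.5632, 0.0365, 0.0441]))]
lens_centre [(0.87, array([0.6418, 0.0377, 0.1395])), (0.49, array([0.6289, 0.0092, 0.0326]))]
knob_grip [(0.35, array([0.6231, 0.0111, 0.0268]))]
stand [(0.82, array([0.6253, 0.013 , 0.0295])), (0.42, ar
[... 291 characters left out ...]
 -0.4181,  0.0473]))]
top [-0.008  0.57   1.011]
lamp [(0.98, array([0.7349, 0.3567, 0.0126])), (0.89, array([0.4262, 0.0671, 0.1316])), (0.8, array([0.8099, 0.2297, 0.0246]))]
brush_block [(0.82, array([ 0.7717, -0.0146,  0.0545]))]
carrier_centre [(0.57, array([0.5609, 0.0636, 0.0433]))]
carrier_post [(0.8, array([0.5605, 0.0628, 0.0469]))]
lens_centre [(0.87, array([0.6322, 0.0471, 0.1228]))]
knob_grip [(0.66, array([0.6585, 0.0504, 0.2007])), (0.29, array([ 0.4623, -0.4108,  0.0364]))]
stand [(0.86, array([0.62  , 0.0396, 0.0276]))]
spray_mid [(0.88, array([0.3914, 0.397 , 0.096 ]))]
beaker_mid [(0.56, array([0.5951, 0.4212, 0.0421]))]
jar_mid [(0.75, array([ 0.6674, -0.4025,  0.0638]))]
```

View pics/side0.png

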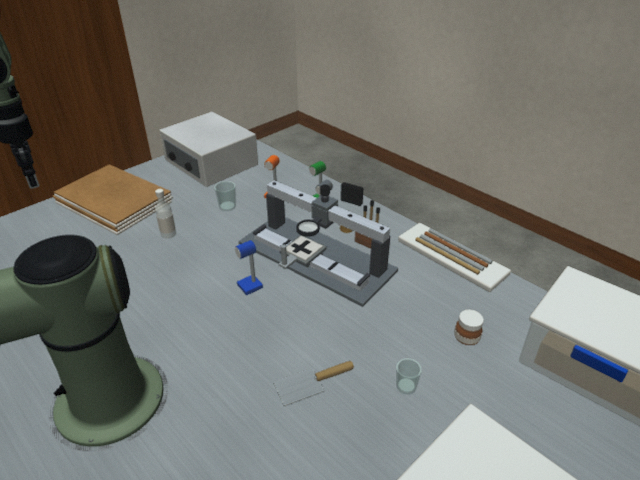

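View pics/top0.png

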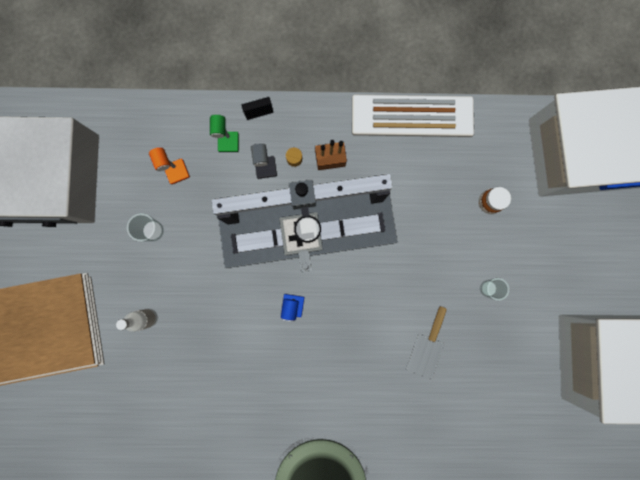

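The side view shows the stand with its magnifier at about (320,205). In the top view, the grey lamp (260,157) is on the left, which is the stand's +y side. The brushes (331,155) are on the other side. A blue decoy lamp stands in front at (291,306). Next I'll fit the stand pose from crops.

```bash
python3 - <<'E'
from h import *
a=cv2.imread('pics/top0.png')[165:275,205:405]; b=cv2.imread('pics/side0.png')[170:310,225:405]
cv2.imwrite('pics/topc.png',cv2.resize(a,None,fx=4,fy=4,interpolation=cv2.INTER_CUBIC))
cv2.imwrite('pics/sidec.png',cv2.resize(b,None,fx=4,fy=4,interpolation=cv2.INTER_CUBIC))
E
```

```text
(no output)
```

View pics/topc.png

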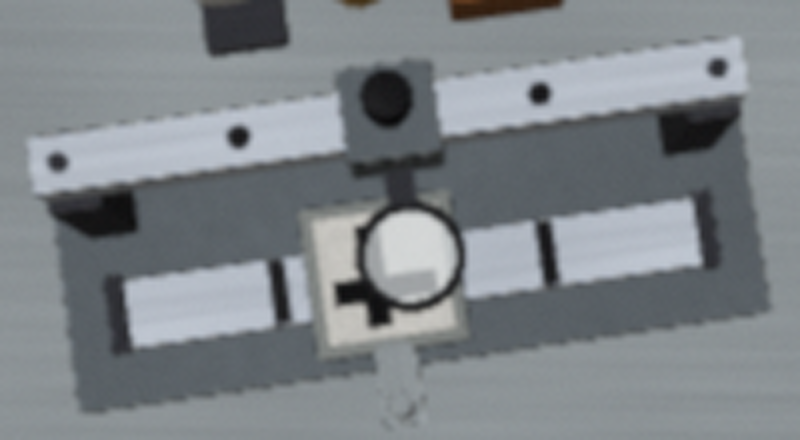

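View pics/sidec.png

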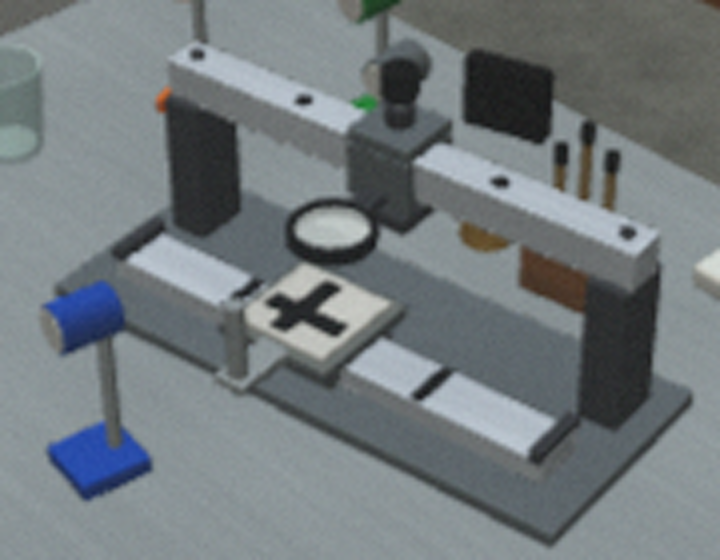

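The crops show these points:
- **Top crop:** outer lock holes at (238,136) and (540,93), rail notches at (280,292) and (547,253), knob at (386,97), carrier plate centred near (384,274).
- **Side crop:** holes at (304,100) and (500,182), right-hand notch at (434,383), post top at (235,302).

I'll fit the pose to these.

```bash
cat > fit.py <<'E'
from h import *
from scipy.optimize import least_squares
F={c:dict(np.load(c+'.npz')) for c in ['top','side']}
off={'top':(205,165),'side':(225,170)}
P=[('top',(0,.08,.15),(238,136)),('top',(0,-.08,.15),(540,93)),('top',(-.072,.08,.03),(280,292)),('top',(-.072,-.08,.03),(547,253)),
('side',(0,.08,.15),(304,100)),('side',(0,-.08,.15),(500,182)),('side',(-.072,-.08,.03),(434,383)),
('top',(-.072,'c',.046),(384,274)),('side',(-.15,'c',.1),(235,302)),('top',(0,0,.206),(386,97))]
def W(p,X):
    X=[p[3] if v=='c' else v for v in X]; c,s=np.cos(p[2]),np.sin(p[2])
    return np.array([p[0]+c*X[0]-s*X[1],p[1]+s*X[0]+c*X[1],X[2]])
def res(p): return np.ravel([px(F[c],W(p,X))-((np.array(u)+.5)/4-.5+off[c]) for c,X,u in P])
r=least_squares(res,[.68,.05,.1,0],loss='soft_l1',diff_step=1e-3)
p=r.x
if __name__=='__main__':
    print(np.round(p,4),np.degrees(p[2])); print(np.round(res(p).reshape(-1,2),1))
    for n,X in dict(knob=(0,0,.195),knob80=(0,.08,.191),post=(-.15,'c',.08),postend=(-.15,.08,.08),lamp=(.105,.08,.12)).items(): print(n,np.round(W(p,X),4))
    o=get_obs(); from scipy.spatial.transform import Rotation as R
    print(np.round(R.from_quat(o['ee_rot']).as_matrix(),3))
E
sed -i 's/np.round(\[f\[.cx.\]+fl\*c\[0\]\/c\[2\],f\[.cy.\]+fl\*c\[1\]\/c\[2\]\],1)/np.array([f["cx"]+fl*c[0]\/c[2],f["cy"]+fl*c[1]\/c[2]])/' h.py
python3 fit.py
```

```text
[0.6603 0.0451 0.1587 0.017 ] 9.093304702743318
[[ 0.3  0.1]
 [ 0.1 -0.2]
 [ 0.2 -0.1]
 [ 0.3 -0.3]
 [-0.7 -0.1]
 [-0.5 -0.3]
 [-1.2  0.2]
 [ 0.3 -0.2]
 [-0.7  0.2]
 [ 0.2 -1.1]]
knob [0.6603 0.0451 0.195 ]
knob80 [0.6477 0.1241 0.191 ]
post [0.5095 0.0382 0.08  ]
postend [0.4996 0.1004 0.08  ]
lamp [0.7513 0.1407 0.12  ]
[[-0.976  0.22  -0.   ]
 [ 0.22   0.976  0.   ]
 [ 0.     0.    -1.   ]]
```

The fit agrees to about 2 mm: the stand is yawed 9.1° and the carrier is at +17 mm. The target is the +y station. I'll move above the post with the fingers closing along stand y.

Request:
step_arm:
  targets:
    - [-0.04,-0.034,0,-2]
    - [-0.08,-0.067,0,-4]
    - [-0.12,-0.1,0,-6]
    - [-0.16,-0.134,0,-8]
    - [-0.2,-0.167,0,-10]
    - [-0.24,-0.2,0,-12]
    - [-0.28,-0.233,0,-14]
    - [-0.32,-0.267,0,-16]
    - [-0.36,-0.3,0,-18]
    - [-0.4,-0.334,0,-20]
    - [-0.44,-0.367,0,-21]
    - [-0.47,-0.386,0,-21.8]
    - [-0.489,-0.4015,0,-21.8]
    - [-0.489,-0.4015,0,-21.8]
    - [-0.489,-0.4015,0,-21.8]
    - [-0.489,-0.4015,0,-21.8]
  gripper: 0

```text
clock: 2.7
tcp_pos: [0.5088, 0.038, 0.2311]
ee_rot: [-0.08, 0.997, 0.0, -0.0]
wrist_force: [-0.6, 0.7, -0.6]
width: 0.0852
gripper_force: 0.0
```

```bash
cat >> h.py <<'E'
from scipy.spatial.transform import Rotation as Ro
def to(X):  # tool-axis shift and tool-z turn (deg) to get TCP at X with tool y along stand y
    o=get_obs(); M=Ro.from_quat(o['ee_rot']).as_matrix()
    print('clock',round(o['clock'],2),'shift',np.round(M.T@(np.array(X)-o['tcp_pos']),4),'yawy',np.round(np.degrees(np.arctan2(M[1,1],M[0,1])),2),'tilt',np.round(M[:,2],3),'F',np.round(o['wrist_force'],1))
E
python3 - <<'E'
from fit import *
to([.5095,.0382,.071])
f=vision.grab_frame('wrist'); cv2.imwrite('pics/w1.png',f['pixels'][:,:,::-1])
for q in ['carrier_post','knob_grip','lamp','carrier_centre']: print(q,find('wrist',q,f))
f=vision.grab_frame('side'); cv2.imwrite('pics/s1.png',f['pixels'][150:330,220:420,::-1])
E
```

```text
clock 2.7 shift [-0.0009 -0.      0.1601] yawy 99.14 tilt [-0.001  0.    -1.   ] F [-0.6  0.7 -0.6]
carrier_post [(0.72, array([0.5621, 0.0496, 0.0467]))]
knob_grip []
lamp [(0.79, array([0.4221, 0.0634, 0.1367])), (0.37, array([0.7524, 0.3482, 0.1169]))]
carrier_centre [(0.57, array([0.5629, 0.0515, 0.0479]))]
```

View pics/w1.png

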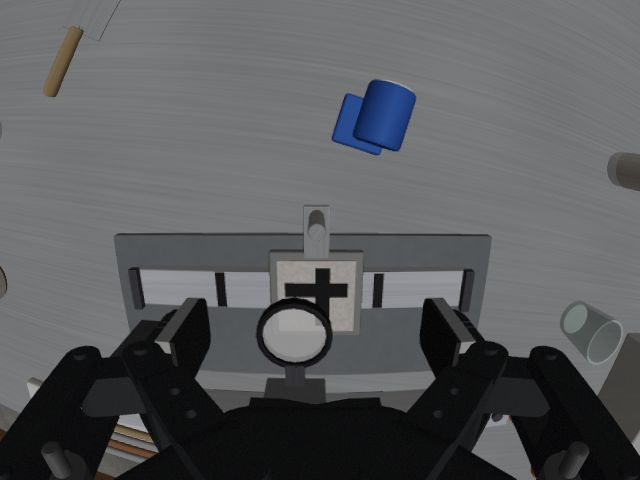

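The wrist view shows the post top at about (316,222), the blue decoy at (380,115), and the lens ring at (295,333). I'll check the post position from this view, and the camera's clearance.

```bash
python3 - <<'E'
from fit import *
f=vision.grab_frame('wrist'); print('cam pos',-f['R'].T@f['t'],'fov',f['vertical_fov'])
fl=240/np.tan(np.radians(f['vertical_fov']/2))
def ray(u,z):
    d=np.array(u)-[f['cx'],f['cy']]; r=np.hypot(*d); th=r/fl
    v=f['R'].T@np.r_[np.sin(th)*d/r,np.cos(th)]; c=-f['R'].T@f['t']; return np.round(c+v*(z-c[2])/v[2],4)
print('post top',ray((316.5,217),.1),'fit',W(p,(-.15,'c',.1)),'blue',ray((392,84),.139),ray((380,150),.125))
E
```

```text
cam pos [0.44257    0.02703625 0.37393046] fov 65.70646984690485
post top [0.4988 0.0375 0.1   ] fit [0.50950211 0.0382426  0.1       ] blue [0.3978 0.069  0.139 ] [0.4412 0.0711 0.125 ]
```

The post's top is its lower end in this view, at about (316,232), which agrees with the fit. The camera stays well above the decoy. Descending to grip the post.

Request:
step_arm:
  targets:
    - [-0.0005,0,0.03,0]
    - [-0.001,0,0.06,0]
    - [-0.001,0,0.09,0]
    - [-0.001,0,0.12,0]
    - [-0.001,0,0.145,0]
    - [-0.001,0,0.16,0]
    - [-0.001,0,0.16,0]
    - [-0.001,0,0.16,0]

```text
clock: 3.85
tcp_pos: [0.5107, 0.0376, 0.0716]
ee_rot: [-0.079, 0.997, 0.0, -0.0]
wrist_force: [-0.3, 0.3, 0.7]
width: 0.0855
gripper_force: 0.0
```

Request:
step_arm:
  targets:
    - [0,0,0,0]
    - [0,0,0,0]
    - [0,0,0,0]
    - [0,0,0,0]
    - [0,0,0,0]
    - [0,0,0,0]
    - [0,0,0,0]
    - [0,0,0,0]
    - [0,0,0,0]
    - [0,0,0,0]
  gripper: 255
  force: 25

```text
clock: 4.85
tcp_pos: [0.5109, 0.0377, 0.0717]
ee_rot: [-0.079, 0.997, 0.0, 0.0]
wrist_force: [-0.9, 1.3, 5.7]
width: 0.0133
gripper_force: 25.5
```

Request:
step_arm:
  targets:
    - [0,0.005,0,0]
    - [0,0.012,0,0]
    - [0,0.02,0,0]
    - [0,0.028,0,0]
    - [0,0.036,0,0]
    - [0,0.044,0,0]
    - [0,0.051,0,0]
    - [0,0.057,0,0]
    - [0,0.061,0,0]
    - [0,0.0635,0,0]
    - [0,0.0635,0,0]
    - [0,0.0635,0,0]
    - [0,0.0635,0,0]

```text
clock: 6.15
tcp_pos: [0.5008, 0.1013, 0.0717]
ee_rot: [-0.08, 0.997, 0.001, 0.0]
wrist_force: [-2.1, 2.7, 6.3]
width: 0.0128
gripper_force: 25.6
```

```bash
python3 - <<'E'
from fit import *
o=get_obs();print(o['tcp_pos'],o['wrist_force'],o['width'])
d=o['tcp_pos'][:2]-p[:2];c,s=np.cos(p[2]),np.sin(p[2]);print('stand',c*d[0]+s*d[1],-s*d[0]+c*d[1])
E
```

```text
[0.50080022 0.10128778 0.0716503 ] [-2.12223955  2.71153205  6.26927298] 0.012812435648291839
stand -0.1486286969214847 0.0806600512433403
```

Request:
step_arm:
  targets:
    - [0,0,0,0]
    - [0,0,0,0]
    - [0,0,0,0]
    - [0,0,0,0]
    - [0,0,0,0]
    - [0,0,0,0]
  gripper: 0

```text
clock: 6.75
tcp_pos: [0.5006, 0.1001, 0.0712]
ee_rot: [-0.079, 0.997, -0.0, -0.0]
wrist_force: [0.3, -0.1, -0.0]
width: 0.0853
gripper_force: 0.0
```

Request:
step_arm:
  targets:
    - [0,0,-0.04,0]
    - [0,0,-0.08,0]
    - [0,0,-0.12,0]
    - [0,0,-0.16,0]
    - [0,0,-0.19,0]
    - [0,0,-0.2,0]
    - [0,0,-0.2,0]

```text
clock: 7.45
tcp_pos: [0.5015, 0.1002, 0.2724]
ee_rot: [-0.079, 0.997, -0.0, 0.001]
wrist_force: [0.8, 0.7, -0.8]
width: 0.0853
gripper_force: 0.0
```

```bash
python3 - <<'E'
from fit import *
g=[]
for c in ['top','side']:
    f=vision.grab_frame(c); cv2.imwrite(f'pics/{c}2.png',f['pixels'][:,:,::-1])
    print(c,[np.round(px(f,W(p,(-.15,y,.1))),1) for y in (.075,.08,.085)],[np.round(px(f,W(p,(-.072+dx,.08+dy,.046))),1) for dx,dy in ((.045,.045),(.045,-.045),(-.045,-.045),(-.045,.045))])
    x,y=off[c]; g.append(cv2.resize(f['pixels'][y:y+120,x:x+190,::-1],None,fx=4,fy=4)[:,:,:][:300 if c=='x' else 480])
    for q in ['carrier_centre','knob_grip']: print(q,find(c,q,f))
im=np.vstack(g); cv2.imwrite('pics/c2.png',cv2.resize(im,None,fx=.62,fy=.62,interpolation=cv2.INTER_AREA)); print(im.shape)
to(W(p,(0,0,.23)))
E
```

```text
top [array([279.1, 269.6]), array([276.8, 269.9]), array([274.5, 270.3])] [array([252.2, 220.8]), array([290.5, 215.1]), array([296.1, 253.2]), array([257.6, 259. ])]
carrier_centre [(0.55, array([0.5845, 0.0872, 0.0469]))]
knob_grip [(0.57, array([0.659 , 0.0492, 0.2028]))]
side [array([265.4, 236.9]), array([263.9, 236.2]), array([262.5, 235.5])] [array([282.4, 224.7]), array([307.6, 236.3]), array([286.5, 252.8]), array([260.9, 240.3])]
carrier_centre [(0.75, array([0.5587, 0.0993, 0.0501]))]
knob_grip []
(960, 760, 3)
clock 7.75 shift [-0.1499 -0.0797  0.0392] yawy 99.09 tilt [-0.003 -0.    -1.   ] F [-0.4 -1.  -0.1]
```

View pics/c2.png

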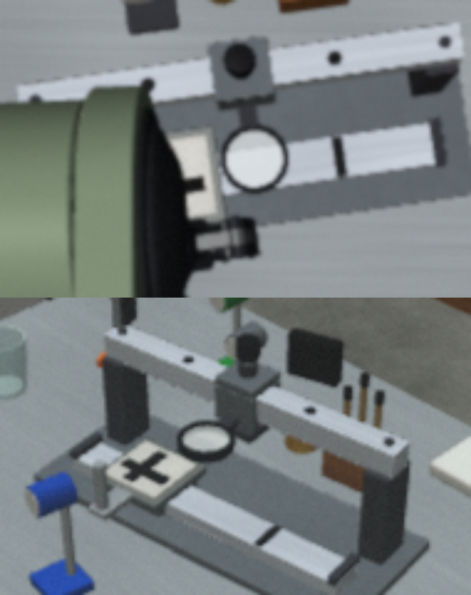

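The side view shows the carrier clicked in: its post top is at full-image pixel (264.9,236.7), and the fit predicts (264.6,236.3) for +0.08. Next I'll move over the knob and descend.

Request:
step_arm:
  targets:
    - [-0.035,-0.02,0,0]
    - [-0.07,-0.04,0,0]
    - [-0.105,-0.06,0,0]
    - [-0.135,-0.075,0,0]
    - [-0.15,-0.0797,0,0]
    - [-0.15,-0.0797,0,0]
    - [-0.15,-0.0797,0,0]

```text
clock: 8.45
tcp_pos: [0.6605, 0.0453, 0.2699]
ee_rot: [-0.079, 0.997, 0.0, -0.001]
wrist_force: [-0.2, 0.8, -0.3]
width: 0.0851
gripper_force: 0.0
```

```bash
python3 - <<'E'
from fit import *
to(W(p,(0,0,.178)))
f=vision.grab_frame('wrist'); cv2.imwrite('pics/w3.png',f['pixels'][:,:,::-1]); print(find('wrist','knob_grip',f))
fl=240/np.tan(np.radians(f['vertical_fov']/2))
def fpx(X):
    c=f['R']@X+f['t']; th=np.arctan2(np.hypot(c[0],c[1]),c[2]); return np.round(np.array([f['cx'],f['cy']])+fl*th*c[:2]/np.hypot(c[0],c[1]),1)
print(fpx(W(p,(0,0,.206))),fpx(W(p,(0,.08,.15))),fpx(W(p,(0,-.08,.15))),fpx(W(p,(-.15,.08,.1))))
E
```

```text
clock 8.45 shift [ 0.     -0.0001  0.0919] yawy 99.09 tilt [-0.003  0.    -1.   ] F [-0.2  0.8 -0.3]
[(0.87, array([0.6596, 0.0454, 0.2021]))]
[314.8 258.3] [421.4 234.8] [208.  234.7] [409.2  49.3]
```

View pics/w3.png

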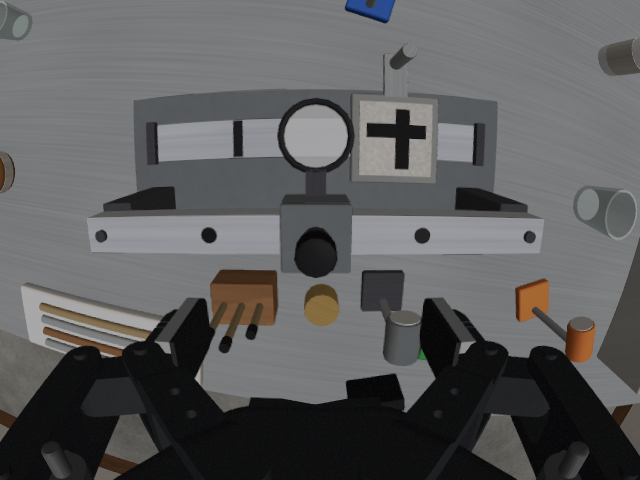

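The wrist view puts the knob at (316,257) and the holes at (422,236) and (209,235), all within about 1 px of the predictions. The grey lamp is at (402,335), on the +y side next to the carrier. Descending and gripping.

Request:
step_arm:
  targets:
    - [0,0,0.03,0]
    - [0,0,0.06,0]
    - [0,0,0.082,0]
    - [0,0,0.092,0]
    - [0,0,0.092,0]
    - [0,0,0.092,0]

```text
clock: 9.15
tcp_pos: [0.6617, 0.0453, 0.1806]
ee_rot: [-0.079, 0.997, -0.0, 0.001]
wrist_force: [0.3, -0.0, 0.1]
width: 0.0852
gripper_force: 0.0
```

Request:
step_arm:
  targets:
    - [0,0,0,0]
    - [0,0,0,0]
    - [0,0,0,0]
    - [0,0,0,0]
    - [0,0,0,0]
    - [0,0,0,0]
    - [0,0,0,0]
    - [0,0,0,0]
    - [0,0,0,0]
    - [0,0,0,0]
  gripper: 255
  force: 60

```text
clock: 10.15
tcp_pos: [0.6615, 0.0452, 0.1794]
ee_rot: [-0.079, 0.997, 0.0, 0.0]
wrist_force: [1.6, 0.7, 0.4]
width: 0.0242
gripper_force: 58.7
```

Request:
step_arm:
  targets:
    - [0,0,-0.003,0]
    - [0,0,-0.006,0]
    - [0,0,-0.009,0]
    - [0,0,-0.012,0]
    - [0,0,-0.014,0]
    - [0,0,-0.014,0]
    - [0,0,-0.014,0]

```text
clock: 10.85
tcp_pos: [0.6615, 0.0452, 0.1929]
ee_rot: [-0.079, 0.997, 0.0, 0.0]
wrist_force: [4.7, 0.5, -6.5]
width: 0.0243
gripper_force: 59.1
```

The pull force matches a raised pin. Sliding towards the lamp side.

Request:
step_arm:
  targets:
    - [0,0.004,0,0]
    - [0,0.01,0,0]
    - [0,0.016,0,0]
    - [0,0.022,0,0]
    - [0,0.028,0,0]
    - [0,0.034,0,0]
    - [0,0.04,0,0]
    - [0,0.04,0,0]

```text
clock: 11.65
tcp_pos: [0.6552, 0.0852, 0.1931]
ee_rot: [-0.08, 0.997, 0.0, 0.0]
wrist_force: [5.3, 1.1, -5.7]
width: 0.0243
gripper_force: 59.2
```

Request:
step_arm:
  targets:
    - [0,0.006,0,0]
    - [0,0.012,0,0]
    - [0,0.018,0,0]
    - [0,0.024,0,0]
    - [0,0.03,0,0]
    - [0,0.036,0,0]
    - [0,0.04,0,0]
    - [0,0.04,0,0]
    - [0,0.04,0,0]

```text
clock: 12.55
tcp_pos: [0.649, 0.1244, 0.1931]
ee_rot: [-0.079, 0.997, 0.0, 0.0]
wrist_force: [4.6, 1.7, -6.4]
width: 0.0239
gripper_force: 59.3
```

```bash
python3 - <<'E'
from fit import *
o=get_obs();print(o['tcp_pos'],o['wrist_force'],o['width'])
d=o['tcp_pos'][:2]-p[:2];c,s=np.cos(p[2]),np.sin(p[2]);print('stand',c*d[0]+s*d[1],-s*d[0]+c*d[1])
d=o['tcp_pos'][:2]-[.6615,.0452];print('moved',c*d[0]+s*d[1],-s*d[0]+c*d[1])
f=vision.grab_frame('side'); cv2.imwrite('pics/s4.png',cv2.resize(f['pixels'][150:300,225:405,::-1],None,fx=4,fy=4))
E
```

```text
[0.64896672 0.12439911 0.19307303] [ 4.57700031  1.66761148 -6.37114476] 0.02393763421141088
stand 0.0013282686380010258 0.0800642950776323
moved 0.00014107420850229153 0.08018455332477362
```

View pics/s4.png

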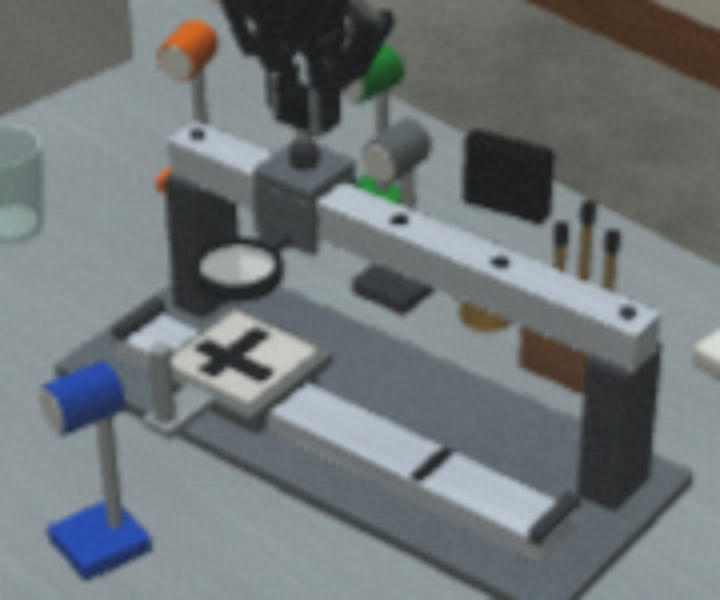

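The sleeve is over the +y hole, with the lens above the carrier and the middle hole uncovered at (400,219). Now lowering the pin.

Request:
step_arm:
  targets:
    - [0,0,0.003,0]
    - [0,0,0.006,0]
    - [0,0,0.009,0]
    - [0,0,0.012,0]
    - [0,0,0.014,0]
    - [0,0,0.016,0]
    - [0,0,0.016,0]
    - [0,0,0.016,0]

```text
clock: 13.4
tcp_pos: [0.6491, 0.1242, 0.1778]
ee_rot: [-0.079, 0.997, 0.0, 0.0]
wrist_force: [3.0, 2.8, 1.1]
width: 0.0239
gripper_force: 59.7
```

Request:
step_arm:
  targets:
    - [0,0,0.001,0]
    - [0,0,0.002,0]
    - [0,0,0.003,0]
    - [0,0,0.0035,0]
    - [0,0,0.0035,0]
    - [0,0,0.0035,0]
    - [0,0,0.0035,0]

```text
clock: 14.1
tcp_pos: [0.6491, 0.1241, 0.1759]
ee_rot: [-0.079, 0.997, -0.0, 0.001]
wrist_force: [0.8, 1.9, 9.8]
width: 0.024
gripper_force: 60.9
```

Request:
step_arm:
  targets:
    - [0,0,0.0005,0]
    - [0,0,0.0012,0]
    - [0,0,0.0012,0]
    - [0,0,0.0012,0]
    - [0,0,0.0012,0]

```text
clock: 14.6
tcp_pos: [0.6492, 0.1241, 0.1759]
ee_rot: [-0.079, 0.997, -0.0, 0.002]
wrist_force: [-0.9, 1.1, 16.2]
width: 0.0242
gripper_force: 61.5
```

```bash
python3 - <<'E'
from fit import *
o=get_obs();print(o['tcp_pos'],o['wrist_force'],o['width'],o['clock'])
f=vision.grab_frame('side'); w=vision.grab_frame('wrist')
cv2.imwrite('pics/s5.png',np.hstack([cv2.resize(f['pixels'][170:290,225:345,::-1],(400,400)),cv2.resize(w['pixels'][:300,170:570,::-1],(400,300),interpolation=cv2.INTER_AREA)[list(range(300))+[299]*100]]))
E
```

```text
[0.6491821  0.12413994 0.17587712] [-0.89524592  1.0828027  16.20312973] 0.02424714014450053 14.6
```

View pics/s5.png

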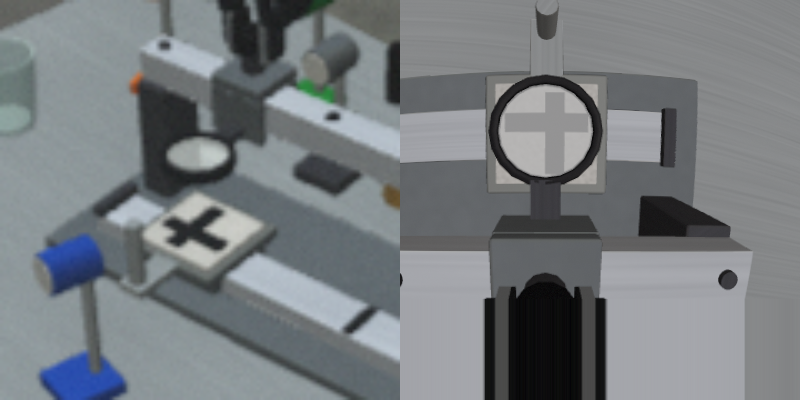

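The wrist view shows the lens ring over the cross at about (545,130), with the gripper still on the knob. The height stayed the same while the force rose from 10 to 16 N, so the pin is at its stop, about 3.5 mm below where it sat when released in the middle hole.

```bash
python3 -c "
from cell import workorder; print(workorder.sign_off())"
```

```text
the job is handed in; nothing more can be done
None
```

The job is handed in at about 15 s of the 48 s limit: the carrier is in the +y (lamp-side) station, the sleeve is in the +y hole with the lens over the specimen, and the gripper is still pressing the pin home at about 16 N; no verdict came back.

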